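# Zero the bench comparator on its master bar and load the sample bar

### The job

Zero the comparator on the master bar that is in it: turn the brass turnbuckle sleeve by its spokes until the red needle stands on the green zero mark, and let go. Then put the master bar upright in the grey tray and bring the blue sample bar into the comparator in its place, slid gently along the track until it is fully home against the red end stop, without upsetting the zero setting or disturbing the bottle, beaker and screwdriver.

Things in the scene. Friction and masses are not known exactly. Their poses are not given: they have to be found in the camera images.
- seat (a point): Point on the top of the comparator's 350 x 300 mm aluminium base plate (12 mm above the bench, fixed) over which the middle of a bar lies when home. Gauge axes: x = measuring line, from the blue anvil (-x side, near the robot) to the brass roller (+x side) and the dial beyond; y = track, from the open loading bed (-y) to the red end stop (+y).
- stop: Red end stop, a fixed block 44 mm wide, 30 mm high; its origin is the middle of its face, 60 mm to gauge +y of the seat. The rounded end of a bar that is home touches it. Pushing the sample bar in takes up to about 15 N, then comes the firm stop.
- roller_nose (a point): Nose of the sprung brass roller (16 mm diameter, top 20 mm above the plate) that bears on the bar's +x side. It moves along gauge x and presses towards the anvil with 6 N plus 0.3 N per mm, yielding up to 11 mm. The round end of a bar pushed along the track wedges it back. Fully out it is 13.5 mm to +x of the seat.
- anvil_face (a point): Middle of the blue anvil's face, which bears on the bar's -x side: 60 mm long along the track with rounded corners, the block 18 mm high above the plate. It is moved along gauge x by the sleeve only.
- bed (a point): Middle of the loading bed on the plate's top, 125 mm to -y of the seat, gauge axes; a bar set down here lengthwise is clear of the roller and the anvil. Two low rails (10 mm high, 46 mm apart) run along y on either side of the track, from 65 to 200 mm to -y of the seat. The plate ends 200 mm to -y of the seat.
- sleeve_mid (a point): Centre of the brass turnbuckle sleeve (44 mm long, 24 mm diameter, 32 mm at its collar; axis along gauge x, 57 mm above the bench). Four spokes, 8 mm thick, reach to 44 mm from the axis, at right angles to one another, in the gauge's y-z plane through this point. It is stiff (0.2 N m) and stays as left. An upper one can be pushed over with a fingertip.
- red_spoke (a point): End of the red one of the four spokes, 44 mm from the axis; the others are bare steel. Pushing upper spokes to gauge +y sends the anvil 2.5 mm per rad towards the roller (the sleeve goes half as far); to -y brings it back. After an unknown slack of up to 3.5 mm, the needle turns 1 rad per rad of sleeve. The anvil's post, at least 24 mm to +x of here, is 68 mm high.
- bracket_top (a point): Top of the grey fixed bracket at the outer (-x) end of the turnbuckle, 76 mm above the bench, 36 mm wide, 16 mm thick.
- dial (a point): Centre of the round dial, 100 mm diameter, face up, 62 mm above the bench, gauge axes.
- needle_tip (a point): Tip of the red needle, 38 mm from the dial's centre; its x axis points outward along the needle. The needle goes clockwise seen from above, 0.4 rad per mm that the roller is pushed in; with the roller fully out it points to gauge -y.
- zero_mark (a point): The green zero mark on the dial, 38 mm from its centre; its x axis points outward. It stands at a different angle each time, 1.0 to 1.8 rad clockwise from gauge -y.
- master_mid (a point): Centre of the master bar (half-way up): bare metal with a yellow patch on top, round-ended, 120 mm long (its y axis), 34 mm wide (x), 60 mm high, 0.5 kg. It starts home in the comparator.
- part_mid (a point): Centre of the sample bar (half-way up): blue with a white patch on top, round-ended, 120 mm long (its y axis), 36 mm wide (x), 60 mm high, about 0.3 kg. It starts upright on the bench at the -y side. In the comparator it moves the needle 0.8 rad clockwise beyond the zero mark, as it is 2 mm wider than the master.
- tray: Shallow grey tray for the master, 150 x 160 mm outside (its x, y), 14 mm high, walls 4 mm, floor 5 mm above the bench; fixed. Origin at the centre of its underside.
- bottle: White bottle with a blue cap, 68 mm diameter, 150 mm high; leave it alone. Origin at its foot.
- beaker: Glass beaker, 72 mm diameter, 95 mm high; leave it alone. Origin at its foot.
- driver: Screwdriver lying on the bench; leave it alone.
Mind the look-alikes: they are no part of the job. Of the things that look like the part that bears part_mid, the smallest one is meant.

How it is judged:
By the outcome, as a careful person would: the job done as asked, in the order asked, and still so for the second after the job is handed in, with the robot touching nothing.
It also fails if it takes over 72 s, if anything falls off the work surface, if the arm or the gripper's body presses on something with over 40 N, if the wrist force passes 120 N, or if a joint passes its speed limit or range.

### The arm

A 6-joint arm with a two-finger parallel gripper is mounted at the origin on the work surface. World frame = base frame: x ahead of the robot, y to its left, z up, the work surface at z = 0. Lengths are in m, angles in rad, forces in N, time in s.
With the tool pointing down it reaches from about 0.25 to 0.775 m from the base axis. Payload 4 kg.
Tool frame: the origin (TCP) lies at the very end of the fingers, on their centre line; the grasp point (between the pads) lies 19 mm behind it; z points along the fingers, y is the line along which they close (so a half turn about z gives the same grasp; the last joint's range is limited). The gripper opens to 94 mm and grips with 3 to 60 N. Pads are 16 mm wide; open, the fingers measure 119 mm over their backs; the gripper's body (75 mm by 177 mm) begins 78 mm behind the grasp point.
Start: joints at [-1.437, 0.087, 1.371, -0, 1.684, -0.103], TCP at [0.129, -0.535, 0.206] pointing down, gripper open.
Joint ranges: [-3.1, 3.1], [-0.76, 2.03], [0.27, 2.55], [-1.08, 4.22], [0.17, 2.65], [-2.57, 2.57]. Speed limits (rad/s): [2.79, 2.79, 3.14, 3.14, 3.14, 3.14].

### API

Orientations are given as a rotation vector (axis times angle).
In Python, from station import sensors, cams, workorder gives the robot as it stands.
- The arm moves only by the tool send_rows, never from a script. Its argument "series" is a list of rows, each a list of 5 numbers: the shift along the tool's x, y, z as a fraction of full scale, then the turn about the tool's z as a fraction of full scale, then the opening, from -1 (shut) to 1 (fully open). A call has 1 to 8 rows; each row is the pose to reach, as a shift and turn from the pose commanded when the call began, along the tool's axes at that moment; what a row does not reach only later rows make up. Full scale, the value 1, is 20 cm for a shift and 1.5 rad for a turn. A row lasts 1/10 s, in which the tool goes at most 50 mm and 8.59 degrees, less where a joint would pass 70% of its speed; a pose out of reach is approached as far as the arm can. A call with a number of a shift or a turn outside -1 to 1 is refused whole. A call with a gripper value outside its range is refused whole. The fingers move at their own pace and stop on an object; the grip force is fixed at half the most. Time passes only in rows, so rows that repeat a pose let the fingers close. It gives the time, the measured TCP pose, the force, the opening and the grip force at its end, in the units of the state.
- sensors.get_state(): the state, without advancing time (a new reading comes with each control period).
- cams.camera(name): name is "scene" or "side" or "wrist"; returns a dict with "pixels" (384x512x3 uint8, red, green, blue), "z_map" (384x512 float32, m along the optical axis (not along the pixel's ray), 0 where there is no reading), "camera_matrix" (3x3 intrinsics, pixels), "R" (3x3) and "t" (3): a world point X has camera coordinates R X + t. Camera axes: x right, y down, z forward; pixel columns grow to the right and rows downward; lengths in m; the calibration is good to about 2 mm. The wrist camera is an equidistant fisheye: a pixel r from the principal point sees the ray r / f radians off the axis. A picture is of the moment at which its call begins.
- workorder.finish_job(): hands the job in; it is judged then, once.
The state is a dict: "time_s": time; "joints": joint angles; "joint_vel": joint speeds; "joint_efforts": joint torques, N m; "eef_pos": TCP position; "eef_rot": TCP orientation; "contact_force": force on the tool from outside, world axes, zero at the start; "ft_torque": the same for the moment, N m; "gripper_width": finger opening in m; "finger_force": force on a finger pad.
Only numpy, scipy, OpenCV 4.12 (cv2) and the standard library are available. Lean on these libraries where they do the work, as an engineer would, in place of code of your own. Each camera call takes 0.05 s, during which the arm holds its last target. There are 200 camera calls.

## Working session

There is one attempt and no reset: what is moved stays moved. The work goes in short steps, Python scripts to look and compute and a tool call to move; the robot and the scene stay as the last step left them, time stands still between calls to the robot, and variables do not carry over. Pictures are saved under pics/ and viewed, at most 10 in all, crops included, and the job is handed in when it is done.

Besides the shell and the picture viewer there is one more tool, called after "Call:" as name(argument=value, ...), one argument or row to a line, values as JSON. send_rows: Moves the arm, as the interface text tells. Shift numbers are shares of 20 cm and turn numbers shares of 1.5 rad, none past 1 either way. Its arguments: {"type":"object","properties":{"series":{"type":"array"}},"required":["series"]}

```bash
ls; mkdir -p pics
cat > h.py <<'E'
import numpy as np, cv2
from station import sensors, cams, workorder
def cloud(c):
    z=c["z_map"];K=c["camera_matrix"];v,u=np.indices(z.shape)
    p=np.stack([(u-K[0,2])/K[0,0]*z,(v-K[1,2])/K[1,1]*z,z],-1)
    return (p-c["t"])@c["R"]   # world pts HxWx3
def save(c,n): cv2.imwrite(n,c["pixels"][...,::-1])
E
python3 - <<'E'
from h import *
s=sensors.get_state();print(s)
a=cams.camera("scene");b=cams.camera("side")
cv2.imwrite("pics/a.png",np.vstack([a["pixels"],b["pixels"]])[...,::-1][:, :])
im=np.hstack([a["pixels"],b["pixels"]])[...,::-1]
save(a,"pics/s.png");save(b,"pics/d.png")
np.savez("ab.npz",a=a["pixels"],az=a["z_map"],b=b["pixels"],bz=b["z_map"],Ka=a["camera_matrix"],Kb=b["camera_matrix"],Ra=a["R"],Rb=b["R"],ta=a["t"],tb=b["t"])
print(a["R"],a["t"],b["R"],b["t"],a["camera_matrix"])
E
```

```text
pics
{'time_s': 0.0, 'joints': array([-1.43709644e+00,  8.79528694e-02,  1.37224558e+00, -4.26557843e-06,
        1.68360186e+00, -1.03087859e-01]), 'joint_vel': array([ 0.00150747, -0.00133877,  0.00057725, -0.00047012,  0.00015798,
        0.00012173]), 'joint_efforts': array([ 8.67147610e-04, -3.40186572e+01, -3.02426112e+01,  7.17900856e-02,
        3.29860440e-02, -1.66938862e-04]), 'eef_pos': array([ 0.12894646, -0.53410456,  0.20430975]), 'eef_rot': array([-3.11740854e+00, -3.70815535e-01,  5.96917576e-05]), 'contact_force': array([ 0.04576223, -0.20035015,  0.37399187]), 'ft_torque': array([-0.001692  , -0.03475433,  0.03225455]), 'finger_force': 0.0, 'gripper_width': 0.09422461156571434}
[[ 0.78000478  0.62576622  0.00302891]
 [ 0.40843088 -0.50542166 -0.7600876 ]
 [-0.47410627  0.59410906 -0.64981356]] [-0.38288711 -0.1784314   1.56052164] [[-0.71126831 -0.70290028  0.00534664]
 [-0.5113606   0.51219949 -0.69004494]
 [ 0.48229424 -0.49354116 -0.72374677]] [0.36823066 0.3700026  1.16690117] [[349.7199268    0.         251.41933637]
 [  0.         349.7199268  188.84846332]
 [  0.           0.           1.        ]]
```

View pics/s.png

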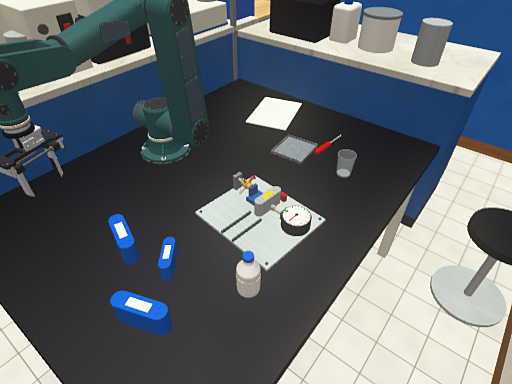

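View pics/d.png

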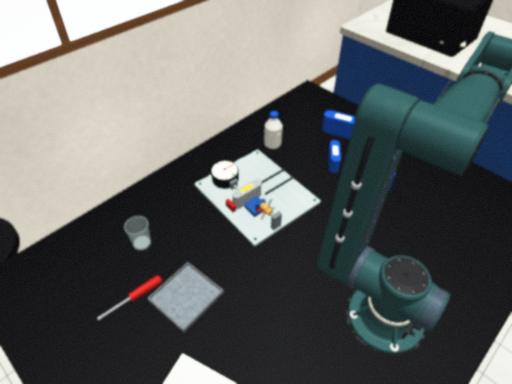

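The scene view shows three blue bars (white patches at about (121,230), (167,252) and (138,304)), the gauge plate at about (262,220) and the tray at (295,149). The dial is at (296,217), the bottle at (248,275), the beaker at (346,163) and the screwdriver at (328,145). The side view shows the same layout. Next I'll get positions from the depth map and colour masks.

Run:
```python
from h import *
d=np.load("ab.npz")
for k in "ab":
    c=dict(z_map=d[k+"z"],camera_matrix=d["K"+k],R=d["R"+k],t=d["t"+k]);P=cloud(c)
    im=d[k];hsv=cv2.cvtColor(im,cv2.COLOR_RGB2HSV);H,S,V=cv2.split(hsv)
    ws=(P[...,0]>0)&(P[...,0]<.9)&(abs(P[...,1])<.8)&(c["z_map"]>0)
    def rep(n,m,mn=6):
        n_,L,st,_=cv2.connectedComponentsWithStats((m&ws).astype(np.uint8))
        for i in range(1,n_):
            if st[i,4]<mn: continue
            q=P[L==i]; r=cv2.minAreaRect((q[:,:2]*1000).astype(np.float32))
            print(k,n,st[i].tolist(),"med",np.median(q,0).round(4),"z98",np.percentile(q[:,2],98).round(3),"rect",np.round(r[0],1),np.round(r[1],1),round(r[2],1))
    z=P[...,2]
    rep("bluetop",(H>100)&(H<130)&(S>120)&(z>.05),25)
    rep("whitetop",(S<60)&(V>190)&(z>.05)&(z<.075),15)
    rep("yellow",(H>20)&(H<35)&(S>120)&(z>.04))
    rep("red",((H<6)|(H>174))&(S>150)&(z>.005),4)
    rep("green",(H>40)&(H<85)&(S>100)&(z>.03)&(z<.1),1)
    rep("plate",(z>.006)&(z<.018)&(S<60)&(V>110),100)
    rep("tray",(z<.03)&(V>70)&(V<190)&(S<60)&(P[...,1]>.0),100)
    rep("bottle",(z>.1)&(z<.2)&(P[...,0]>.3),20)
a=d["a"];
crop=np.hstack([cv2.resize(a[160:270,190:330],None,fx=3.5,fy=3.5,interpolation=2)[:,:,:],cv2.resize(d["b"][145:245,190:320],(0,0),fx=2.3,fy=3.85,interpolation=2)])
cv2.imwrite("pics/c.png",cv2.resize(crop,(790,int(crop.shape[0]*790/crop.shape[1])))[...,::-1])
```

```text
a bluetop [249, 184, 8, 9, 39] med [ 0.516  -0.0232  0.0663] z98 0.072 rect [513.1 -22.7] [36.1 11.2] 85.1
a bluetop [108, 214, 28, 41, 518] med [ 0.3697 -0.4625  0.0792] z98 0.083 rect [ 334.2 -452.2] [ 47.4 162.3] 70.2
a bluetop [158, 237, 18, 34, 320] med [ 0.5072 -0.4189  0.0603] z98 0.064 rect [ 497.4 -412.3] [ 37. 118.] 39.7
a bluetop [242, 251, 12, 12, 112] med [ 0.7417 -0.3288  0.15  ] z98 0.153 rect [ 739.5 -325.7] [28.5 29.5] 54.4
a bluetop [110, 290, 60, 36, 1055] med [ 0.6007 -0.5814  0.0787] z98 0.082 rect [ 585.6 -577.7] [160.1  49.8] 20.4
a whitetop [270, 187, 11, 10, 42] med [0.593  0.0094 0.0731] z98 0.075 rect [ 5.882e+02 -3.000e-01] [59.2 28.7] 86.7
a whitetop [255, 194, 10, 10, 55] med [ 0.579  -0.0656  0.0729] z98 0.075 rect [580.4 -62.3] [45.4 30.6] 80.1
a whitetop [283, 205, 27, 21, 402] med [ 0.716  -0.0414  0.0621] z98 0.066 rect [712.9 -39.8] [87.5 95. ] 22.5
a whitetop [163, 245, 8, 14, 83] med [ 0.4968 -0.4111  0.0609] z98 0.064 rect [ 496.4 -411.2] [17.3 51. ] 39.5
a yellow [247, 182, 4, 4, 10] med [ 0.4936 -0.0214  0.0681] z98 0.072 rect [496.2 -21.1] [ 
[... 2619 characters left out ...]
0973  0.0127] z98 0.017 rect [594.1 -77.4] [305.6 358. ] 83.8
b plate [149, 264, 73, 66, 1876] med [0.449  0.3651 0.0083] z98 0.016 rect [450.3 358.6] [150.9 158.4] 4.7
b tray [194, 177, 82, 69, 234] med [0.5522 0.0673 0.004 ] z98 0.025 rect [610.3  46.4] [ 90.6 373.3] 89.9
b tray [148, 262, 76, 69, 2761] med [0.4506 0.3611 0.0076] z98 0.017 rect [456.2 355.2] [162.4 167.7] 4.3
b tray [97, 297, 33, 24, 161] med [0.5624 0.5298 0.0074] z98 0.021 rect [566.8 529.3] [98.3 21.5] 86.2
b tray [162, 353, 76, 31, 133] med [0.292  0.4572 0.0013] z98 0.005 rect [263.6 459.1] [190.   77.2] 44.5
b bottle [266, 111, 15, 18, 169] med [ 0.7337 -0.3135  0.1199] z98 0.152 rect [ 737.5 -316.1] [55.7 43.4] 36.3
```

View pics/c.png

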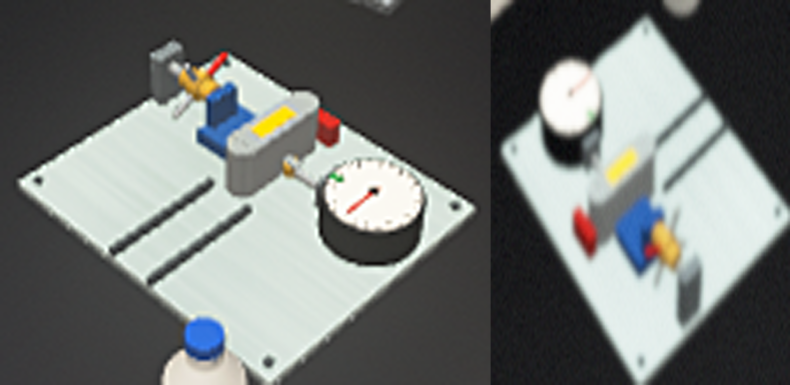

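The crop shows the red spoke up on the +y side (px 215,65), the needle pointing to about (347,213) and the green mark at (337,177), left of the dial centre (373,190). The smallest blue bar (118x37 mm, 60 mm high) is at (0.497,-0.411). I'll move above the gauge and align the tool with it.

Call:
send_rows(
  series=[
    [0.25,-0.23,-0.12,-0.1,-1],
    [0.5,-0.46,-0.25,-0.2,-1],
    [0.75,-0.7,-0.4,-0.3,-1],
    [1,-0.93,-0.5,-0.4,-1],
    [1,-0.93,-0.5,-0.4,-1],
    [1,-0.93,-0.5,-0.4,-1],
  ],
)

```text
time_s: 0.7
eef_pos: [0.2806, -0.3048, 0.3063]
eef_rot: [2.87, 1.277, 0.001]
contact_force: [0.8, -0.2, 0.6]
gripper_width: 0.0496
finger_force: 0.0
```

```bash
cat >> h.py <<'E'
from scipy.spatial.transform import Rotation as Ro
def go(target,yaw=None):
    """print fractions for TCP target (world m) and tool-x yaw (deg)"""
    s=sensors.get_state();R=Ro.from_rotvec(s["eef_rot"]).as_matrix()
    y=np.degrees(np.arctan2(R[1,0],R[0,0]))
    d=R.T@(np.array(target)-s["eef_pos"])/.2
    t=0 if yaw is None else -np.radians((yaw-y+180)%360-180)/1.5
    print("t",round(s["time_s"],2),"pos",s["eef_pos"].round(4),"yaw",round(y,2),"F",s["contact_force"].round(1),"w",round(s["gripper_width"],4),"-> d",d.round(3),"turn",round(t,3))
E
python3 -c "
from h import *
go([.54,-.05,.30],83.8)"
```

```text
t 0.7 pos [ 0.2806 -0.3048  0.3063] yaw 47.98 F [ 0.8 -0.2  0.6] w 0.0496 -> d [1.815 0.111 0.032] turn -0.417
```

Call:
send_rows(
  series=[
    [0.25,0,0,-0.1,-1],
    [0.5,0,0,-0.2,-1],
    [0.75,0.05,0,-0.3,-1],
    [1,0.1,0,-0.417,-1],
    [1,0.1,0,-0.417,-1],
    [1,0.1,0,-0.417,-1],
  ],
)

```text
time_s: 1.3
eef_pos: [0.4289, -0.171, 0.3046]
eef_rot: [-2.335, -2.099, 0.002]
contact_force: [-0.8, -0.2, -0.2]
gripper_width: 0.002
finger_force: 0.0
```

```bash
python3 -c "
from h import *
go([.53,-.06,.26],83.8)"
```

```text
t 1.3 pos [ 0.4289 -0.171   0.3046] yaw 83.9 F [-0.8 -0.2 -0.2] w 0.002 -> d [0.605 0.444 0.222] turn 0.001
```

Call:
send_rows(
  series=[
    [0.2,0.15,0.07,0,-1],
    [0.4,0.3,0.15,0,-1],
    [0.6,0.44,0.2,0,-1],
    [0.6,0.44,0.2,0,-1],
  ],
)

```text
time_s: 1.7
eef_pos: [0.5296, -0.0602, 0.2625]
eef_rot: [-2.334, -2.096, 0.003]
contact_force: [0.9, -0.1, 0.6]
gripper_width: 0.0007
finger_force: 0.0
```

Run:
```python
from h import *
go([.53,-.06,.26],83.8)
c=cams.camera("wrist");save(c,"pics/w1.png")
print(c["camera_matrix"],c["R"],c["t"],-c["R"].T@c["t"])
z=c["z_map"];print(z[::48,::64].round(2))
```

```text
t 1.7 pos [ 0.5296 -0.0602  0.2625] yaw 83.86 F [ 0.9 -0.1  0.6] w 0.0007 -> d [0.001 0.002 0.012] turn 0.001
[[297.31863964   0.         253.2507542 ]
 [  0.         297.31863964 191.55964066]
 [  0.           0.           1.        ]] [[ 0.99442149 -0.1054008  -0.00407064]
 [-0.10069759 -0.96012128  0.26082011]
 [-0.03139896 -0.25895522 -0.96537884]] [-0.53351025 -0.04569496  0.44837394] [0.54001116 0.01600366 0.44259715]
[[0.36 0.37 0.38 0.38 0.38 0.38 0.37 0.37]
 [0.38 0.39 0.4  0.4  0.4  0.4  0.4  0.39]
 [0.41 0.42 0.42 0.41 0.41 0.41 0.41 0.41]
 [0.42 0.44 0.44 0.38 0.41 0.43 0.38 0.43]
 [0.42 0.46 0.46 0.45 0.45 0.45 0.45 0.46]
 [0.49 0.48 0.48 0.47 0.16 0.47 0.47 0.48]
 [0.06 0.08 0.08 0.07 0.13 0.07 0.08 0.08]
 [0.05 0.09 0.54 0.07 0.52 0.07 0.54 0.06]]
```

View pics/w1.png

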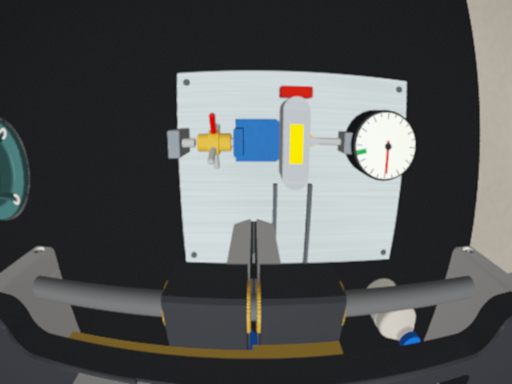

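The wrist view shows the gauge from above: red spoke end at (212,116), turnbuckle at (215,142) and master bar at (296,144). The stop is at (296,92), the green mark at (361,152) and the dial centre at (388,146). The needle points down to (387,172), almost along gauge -y. Next I'll measure these.

```bash
cat >> h.py <<'E'
def wcloud(c):
    z=c["z_map"];K=c["camera_matrix"];v,u=np.indices(z.shape)
    x=(u-K[0,2])/K[0,0];y=(v-K[1,2])/K[1,1];r=np.hypot(x,y)+1e-9;k=np.tan(np.minimum(r,1.4))/r
    return (np.stack([x*k*z,y*k*z,z],-1)-c["t"])@c["R"]
def wpt(c,u,v,h):
    """pixel -> world point on plane z=h"""
    K=c["camera_matrix"];x=(np.asarray(u)-K[0,2])/K[0,0];y=(np.asarray(v)-K[1,2])/K[1,1];r=np.hypot(x,y)+1e-9;k=np.tan(r)/r
    d=np.stack([x*k,y*k,np.ones_like(x)],-1)@c["R"];o=-c["R"].T@c["t"]
    return o+d*((h-o[2])/d[...,2])[...,None]
G=np.array([[.9942,-.108],[.108,.9942]]) # rows gauge ex, ey ; updated below
def angle_cw(v): # clockwise angle from gauge -y, seen from above
    g=G@np.asarray(v)[:2]; return np.arctan2(-g[0],-g[1])
def dial(c):
    im=c["pixels"];H,S,V=cv2.split(cv2.cvtColor(im,cv2.COLOR_RGB2HSV));P=wcloud(c)
    ok=(abs(P[...,2]-.062)<.012)&(P[...,0]>.62)&(P[...,0]<.80)&(abs(P[...,1]+.04)<.1)
    def ctr(m): v,u=np.nonzero(m); return wpt(c,u.astype(float),v.astype(float),.062)[:,:2]
    w=ctr(ok); cen=np.array(cv2.minEnclosingCircle(ctr(ok&(V>150)&(S<50)).astype(np.float32)*1000)[0])/1000
    g=ctr(ok&(H>40)&(H<85)&(S>100)).mean(0); n=ctr(ok&((H<8)|(H>172))&(S>110))
    n=n[np.hypot(*(n-cen).T)>.012].mean(0)
    return cen,angle_cw(g-cen),angle_cw(n-cen)
E
python3 - <<'E'
from h import *
c=cams.camera("wrist");P=wcloud(c);im=c["pixels"];H,S,V=cv2.split(cv2.cvtColor(im,cv2.COLOR_RGB2HSV));z=P[...,2]
ws=(P[...,0]>.35)&(P[...,0]<.85)&(P[...,1]>-.27)&(P[...,1]<.15)&(np.indices(z.shape)[0]<262)
def rep(n,m,h,mn=8):
    k,L,st,_=cv2.connectedComponentsWithStats((m&ws).astype(np.uint8))
    for i in range(1,k):
        if st[i,4]<mn: continue
        v,u=np.nonzero(L==i);q=wpt(c,u.astype(float),v.astype(float),h);r=cv2.minAreaRect((q[:,:2]*1000).astype(np.float32))
        print(n,st[i].tolist(),"zmed",np.median(z[L==i]).round(4),"zmax",z[L==i].max().round(3),"mean",q[:,:2].mean(0).round(4),"rect",np.round(r[0],1),np.round(r[1],1),round(r[2],1))
rep("plate",(z>.006)&(V>140)&(S<60)&(z<.02),.012,500)
rep("master",(z>.066)&(z<.08)&(P[...,0]>.55)&(P[...,0]<.63),.072,100)
rep("yellow",(H>20)&(H<35)&(S>120)&(P[...,0]>.55),.072)
rep("stop",((H<8)|(H>172))&(S>120)&(z<.06),.042)
rep("redsp",((H<8)|(H>172))&(S>120)&(P[...,0]<.52),.080)
rep("blue",(H>100)&(H<130)&(S>120)&(z>.05),.068)
rep("bracket",(P[...,0]<.46)&(z>.068),.076)
rep("brass",(H>12)&(H<35)&(S>100)&(P[...,0]<.53),.062)
rep("high",(P[...,0]>.46)&(P[...,0]<.51)&(z>.075),.09,3)
print(dial(c))
m=(P[...,0]>.465)&(P[...,0]<.505)&(z>.03)&ws
q=P[m]; 
for x in q[q[:,2]>.068][::3]: print(x.round(3),end=' ')
E
```

```text
plate [177, 70, 230, 192, 28704] zmed 0.0128 zmax 0.02 mean [ 0.5794 -0.0716] rect [591.5 -77.2] [299.5 350.6] 83.9
master [282, 95, 29, 94, 2365] zmed 0.0727 zmax 0.076 mean [ 0.5878 -0.0255] rect [587.5 -27. ] [119.2  35.2] 84.0
yellow [290, 123, 13, 39, 495] zmed 0.0733 zmax 0.076 mean [ 0.5879 -0.0272] rect [587.8 -27. ] [48.4 15.5] 85.2
stop [280, 85, 32, 12, 323] zmed 0.0426 zmax 0.045 mean [0.5974 0.0403] rect [597.7  40.1] [14.5 42.1] 83.3
redsp [210, 112, 7, 20, 92] zmed 0.0763 zmax 0.083 mean [0.4877 0.0099] rect [488.   10.1] [23.7  6.3] 89.3
blue [234, 126, 10, 30, 280] zmed 0.0687 zmax 0.443 mean [ 0.516  -0.0178] rect [515.8 -18.1] [37.  11.5] 83.5
bracket [167, 128, 16, 29, 370] zmed 0.0764 zmax 0.079 mean [ 0.4352 -0.0096] rect [435.   -9.6] [35.8 17.7] 86.5
bracket [16, 246, 29, 16, 163] zmed 0.3702 zmax 0.378 mean [ 0.1279 -0.1553] rect [ 122.8 -157.6] [95.3 12.1] 20.5
brass [197, 129, 34, 24, 556] zmed 0.0689 zmax 0.076 mean [ 0.4839 -0.0146] rect [483.2 -14.8] [29.9 43.2] 83.2
high [209, 111, 7, 14, 76] zmed 0.0782 zmax 0.083 mean [0.4893 0.0155] rect [489.1  15. 
[... 4025 characters left out ...]
25  0.075] [ 0.489 -0.025  0.071] [ 0.48  -0.024  0.082] [ 0.484 -0.025  0.083] [ 0.486 -0.027  0.07 ] [ 0.475 -0.027  0.068] [ 0.482 -0.026  0.084] [ 0.485 -0.026  0.083] [ 0.487 -0.028  0.069] [ 0.481 -0.026  0.086] [ 0.484 -0.027  0.085] [ 0.479 -0.027  0.086] [ 0.483 -0.028  0.087] [ 0.486 -0.029  0.081] [ 0.482 -0.029  0.088] [ 0.486 -0.029  0.087] [ 0.482 -0.029  0.092] [ 0.486 -0.03   0.088] [ 0.482 -0.03   0.095] [ 0.485 -0.031  0.092] [ 0.481 -0.031  0.098] [ 0.484 -0.032  0.095] [ 0.479 -0.032  0.096] [ 0.483 -0.032  0.098] [ 0.486 -0.034  0.091] [ 0.481 -0.033  0.097] [ 0.485 -0.034  0.095] [ 0.48  -0.035  0.097] [ 0.484 -0.035  0.096] [ 0.481 -0.036  0.098] [ 0.484 -0.037  0.093]
```

```bash
sed -i 's/(P\[...,0\]>.62)/(P[...,0]>.664)/' h.py
python3 - <<'E'
from h import *
c=cams.camera("wrist");print(dial(c))
go([.4798,-.0566,.082]);
E
```

```text
(array([ 0.71672345, -0.03914944]), np.float64(1.29932870076921), np.float64(-0.05774272359150351))
t 1.85 pos [ 0.5283 -0.0637  0.2656] yaw 83.64 F [-0.5 -0.4  0.2] w 0.0002 -> d [ 0.009 -0.244  0.918] turn 0
```

Call:
send_rows(
  series=[
    [0.01,-0.12,0.25,0,-1],
    [0.01,-0.24,0.5,0,-1],
    [0.01,-0.24,0.75,0,-1],
    [0.01,-0.24,0.9,0,-1],
    [0.01,-0.24,0.9,0,-1],
  ],
)

```text
time_s: 2.35
eef_pos: [0.4759, -0.0559, 0.0803]
eef_rot: [-2.336, -2.087, 0.012]
contact_force: [-1.0, 0.4, -0.8]
gripper_width: 0.0005
finger_force: 0.0
```

Run:
```python
from h import *
go([.4798,-.0566,.081]);c=cams.camera("wrist");go([.4845,-.0148,.081])
```

```text
t 2.35 pos [ 0.4759 -0.0559  0.0803] yaw 83.56 F [-1.   0.4 -0.8] w 0.0005 -> d [-0.001  0.02  -0.004] turn 0
t 2.4 pos [ 0.479  -0.0563  0.0842] yaw 83.58 F [-0.5  0.4  0.6] w 0.0006 -> d [0.209 0.004 0.016] turn 0
```

Call:
send_rows(
  series=[
    [0.06,0.01,0,0,-1],
    [0.1,0.01,0,0,-1],
    [0.14,0.01,0,0,-1],
    [0.17,0.01,0,0,-1],
    [0.2,0.01,0,0,-1],
    [0.21,0.01,0,0,-1],
    [0.21,0.01,0,0,-1],
  ],
)

```text
time_s: 3.1
eef_pos: [0.4876, -0.0127, 0.0851]
eef_rot: [-2.337, -2.098, 0.001]
contact_force: [0.2, -0.3, -1.0]
gripper_width: 0.0002
finger_force: 0.0
```

```bash
cat >> h.py <<'E'
def spokes(c):
    P=wcloud(c);A=np.array([.4843,-.0148]);v=np.indices(P.shape[:2])[0]
    g=(P[...,:2]-A)@G.T; m=(abs(g[...,0])<.009)&(abs(g[...,1])<.05)&(P[...,2]>.0765)&(P[...,2]<.105)&(c["pixels"].max(-1)>100)
    q=np.c_[g[...,1][m],P[...,2][m]-.057]; a=np.degrees(np.arctan2(q[:,1],q[:,0])); h=np.histogram(a,bins=range(0,181,15))[0]
    print("spoke angle hist/15deg",h)
E
python3 - <<'E'
from h import *
c=cams.camera("wrist");print(dial(c));spokes(c);save(c,"pics/w2.png");go([.4845,-.0148,.081])
E
```

```text
(array([ 0.70450958, -0.04287155]), np.float64(1.3526697815115796), np.float64(-0.8000152374541194))
spoke angle hist/15deg [  0  26 141   0 200  13   0   0   0   0   0   0]
t 3.15 pos [ 0.4877 -0.013   0.085 ] yaw 83.82 F [ 0.4 -0.4 -0.2] w 0.0003 -> d [-0.01  -0.015  0.02 ] turn 0
```

View pics/w2.png

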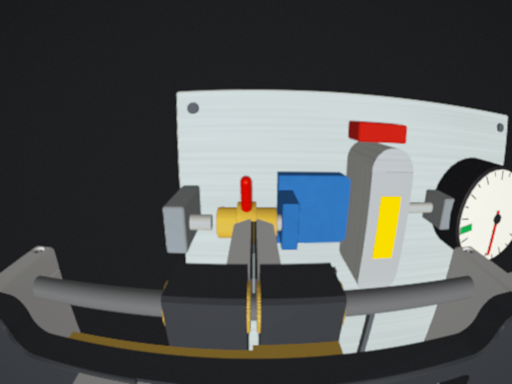

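The wrist view at the push pose shows the red spoke at (246,180–210), the fingertip over the sleeve at (254,230), and the needle at (493,240) still near gauge -y. I'll check the red spoke's height to see whether the sleeve turned.

Run:
```python
from h import *
c=cams.camera("wrist");P=wcloud(c);H,S,V=cv2.split(cv2.cvtColor(c["pixels"],cv2.COLOR_RGB2HSV))
m=((H<8)|(H>172))&(S>120)&(P[...,0]<.53)&(P[...,0]>.45)
q=P[m];i=np.argsort(q[:,1]);print(q[i][::12].round(3))
go([.4845,-.0148,.081])
```

```text
[[ 0.484 -0.002  0.069]
 [ 0.488 -0.001  0.069]
 [ 0.485  0.     0.069]
 [ 0.487  0.001  0.071]
 [ 0.486  0.002  0.072]
 [ 0.486  0.004  0.072]
 [ 0.485  0.005  0.072]
 [ 0.486  0.006  0.073]
 [ 0.487  0.007  0.074]
 [ 0.489  0.008  0.074]
 [ 0.489  0.008  0.074]
 [ 0.488  0.01   0.075]
 [ 0.486  0.01   0.075]
 [ 0.488  0.011  0.077]
 [ 0.49   0.012  0.076]
 [ 0.487  0.013  0.076]
 [ 0.487  0.014  0.077]
 [ 0.486  0.015  0.077]
 [ 0.488  0.016  0.079]
 [ 0.49   0.017  0.078]
 [ 0.489  0.018  0.079]
 [ 0.487  0.019  0.08 ]
 [ 0.486  0.02   0.08 ]
 [ 0.488  0.021  0.081]
 [ 0.49   0.021  0.079]
 [ 0.488  0.022  0.08 ]
 [ 0.487  0.023  0.079]
 [ 0.498  0.064  0.265]]
t 3.2 pos [ 0.4877 -0.0133  0.0851] yaw 83.79 F [-0.   0.3  0.6] w 0.0005 -> d [-0.009 -0.015  0.02 ] turn 0
```

Call:
send_rows(
  series=[
    [0,0,-0.15,0,-1],
    [-0.2,0,-0.3,0,-1],
    [-0.3,0,-0.4,0,-1],
    [-0.3,0,-0.4,0,-1],
  ],
)

```text
time_s: 3.6
eef_pos: [0.4833, -0.0757, 0.169]
eef_rot: [2.338, 2.089, 0.005]
contact_force: [-0.1, 0.4, 0.7]
gripper_width: 0.0004
finger_force: 0.0
```

Run:
```python
from h import *
c=cams.camera("wrist");print(dial(c));spokes(c);save(c,"pics/w3.png");go([.4845,-.0148,.081])
x=c["pixels"][100:300,120:420];cv2.imwrite("pics/w3.png",cv2.resize(x,None,fx=2.5,fy=2.5)[...,::-1])
```

```text
(array([ 0.71294806, -0.0389983 ]), np.float64(1.2961975558319099), np.float64(-0.23338865790412824))
spoke angle hist/15deg [  0   9  84   0   0   0   0 171   2   0   0   0]
t 3.65 pos [ 0.4823 -0.0741  0.1668] yaw 83.63 F [-0.2 -0.2  0. ] w 0.0004 -> d [ 0.296 -0.023  0.429] turn 0
```

View pics/w3.png

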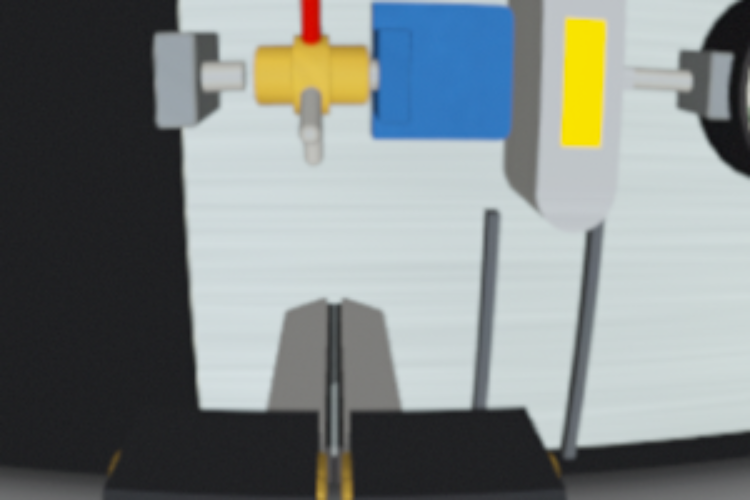

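This crop shows the steel spoke still standing at (312,125), the red one at (312,20), and the fingertips at (335,305). The push evidently missed. I'll measure the fingertip position from the depth map.

Run:
```python
from h import *
c=cams.camera("wrist");P=wcloud(c);s=sensors.get_state();print(s["eef_pos"])
for v in range(214,300,6):
    r=P[v,215:300]; m=(r[:,2]>.12)&(r[:,2]<.5); 
    if m.any(): q=r[m];print(v,m.sum(),np.nonzero(m)[0][[0,-1]]+215,q.min(0).round(3),q.max(0).round(3))
A=np.array([.4843,-.0148]);g=(P[...,:2]-A)@G.T
m=(abs(g[...,0])<.015)&(abs(g[...,1])<.05)&(P[...,2]>.078)&(P[...,2]<.11);q=np.c_[g[m],P[...,2][m]-.057];i=np.argsort(q[:,1]);print((q[i][::25]*1000).round(1))
```

```text
[ 0.48148329 -0.07308524  0.1651616 ]
220 12 [245 262] [ 0.48  -0.065  0.169] [0.492 0.003 0.347]
226 40 [234 273] [ 0.474 -0.066  0.177] [0.497 0.003 0.347]
232 44 [232 275] [ 0.473 -0.066  0.185] [ 0.497 -0.062  0.191]
238 46 [231 276] [ 0.473 -0.066  0.194] [ 0.497 -0.062  0.199]
244 47 [230 276] [ 0.473 -0.066  0.202] [ 0.497 -0.062  0.208]
250 49 [229 277] [ 0.473 -0.066  0.209] [ 0.497 -0.062  0.215]
256 51 [228 278] [ 0.473 -0.066  0.216] [0.497 0.003 0.347]
262 57 [221 280] [ 0.472 -0.066  0.222] [0.497 0.003 0.347]
268 85 [215 299] [ 0.476 -0.067  0.225] [ 0.5   -0.038  0.274]
274 85 [215 299] [ 0.477 -0.07   0.226] [0.5   0.003 0.347]
280 85 [215 299] [ 0.477 -0.073  0.227] [ 0.5   -0.038  0.28 ]
286 85 [215 299] [ 0.478 -0.076  0.227] [ 0.499 -0.038  0.284]
292 85 [215 299] [ 0.478 -0.079  0.228] [ 0.499 -0.038  0.286]
298 85 [215 299] [ 0.478 -0.046  0.279] [ 0.498 -0.039  0.289]
[[ -2.4 -21.7  37. ]
 [  1.9 -18.9  38.6]
 [  1.1 -16.9  40.3]
 [ -2.4 -14.9  36.1]
 [  2.7 -12.9  31.2]
 [ -0.8 -11.1  31. ]
 [  0.   -9.   25.8]
 [  1.8  31.3  21.1]
 [  1.   34.8  22.5]]
```

Call:
send_rows(
  series=[
    [0,0,0.2,0,-1],
    [0,0,0.42,0,-1],
    [0,0,0.43,0,-1],
    [0.05,0,0.43,0,-1],
    [0.1,0,0.43,0,-1],
    [0.15,0,0.43,0,-1],
    [0.2,0,0.43,0,-1],
  ],
)

```text
time_s: 4.4
eef_pos: [0.4888, -0.036, 0.084]
eef_rot: [2.329, 2.09, -0.001]
contact_force: [-0.6, -7.9, 7.2]
gripper_width: 0.0005
finger_force: 4.1
```

```bash
cat >> h.py <<'E'
def red(c):
    P=wcloud(c);H,S,V=cv2.split(cv2.cvtColor(c["pixels"],cv2.COLOR_RGB2HSV))
    m=((H<8)|(H>172))&(S>120)&(P[...,0]<.53)&(P[...,0]>.45)&(P[...,2]<.11)
    q=P[m]
    if len(q)>5: i=np.argsort(q[:,1]);print("red lo",q[i][:5].mean(0).round(3),"hi",q[i][-5:].mean(0).round(3))
    else: print("no red")
E
python3 - <<'E'
from h import *
c=cams.camera("wrist");red(c);spokes(c);go([.4845,-.0148,.081])
E
```

```text
red lo [0.487 0.    0.064] hi [0.488 0.028 0.066]
spoke angle hist/15deg [  0   0   0   0   0  11 413  28   0   0   0   0]
t 4.45 pos [ 0.4891 -0.0341  0.084 ] yaw 83.85 F [ 0.7 -5.   3.9] w 0.0002 -> d [ 0.094 -0.033  0.014] turn 0
```

Call:
send_rows(
  series=[
    [0.03,-0.01,0.02,0,-1],
    [0.05,-0.02,0.02,0,-1],
    [0.08,-0.02,0.02,0,-1],
    [0.1,-0.02,0.02,0,-1],
    [0.1,-0.02,0.02,0,-1],
  ],
)

```text
time_s: 4.95
eef_pos: [0.4887, -0.0161, 0.0793]
eef_rot: [2.327, 2.088, 0.004]
contact_force: [4.4, -9.3, -1.1]
gripper_width: 0.0002
finger_force: 4.4
```

Run:
```python
from h import *
c=cams.camera("wrist");red(c);spokes(c);print(dial(c));go([.4845,-.0148,.081])
```

```text
red lo [0.488 0.    0.053] hi [0.489 0.023 0.042]
spoke angle hist/15deg [  0   0   0  13 251 159   0   0   0   0   0   0]
(array([ 0.70410883, -0.04205666]), np.float64(1.3288223502197944), np.float64(-0.7648886009415796))
t 5.0 pos [ 0.4887 -0.016   0.0794] yaw 83.79 F [ 4.2 -9.1  0.1] w 0.0003 -> d [ 0.004 -0.022 -0.009] turn 0
```

Call:
send_rows(
  series=[
    [0.03,-0.02,0,0,-1],
    [0.06,-0.02,0,0,-1],
    [0.06,-0.02,0,0,-1],
  ],
)

```text
time_s: 5.3
eef_pos: [0.4851, -0.0026, 0.0797]
eef_rot: [2.33, 2.09, 0.004]
contact_force: [1.1, -6.7, 4.6]
gripper_width: 0.0006
finger_force: 5.2
```

```bash
cat >> h.py <<'E'
def dial(c):
    im=c["pixels"];H,S,V=cv2.split(cv2.cvtColor(im,cv2.COLOR_RGB2HSV));P=wcloud(c)
    ok=(abs(P[...,2]-.062)<.012)&(P[...,0]>.664)&(P[...,0]<.78)&(abs(P[...,1]+.04)<.06)
    def ctr(m): v,u=np.nonzero(m); return wpt(c,u.astype(float),v.astype(float),.062)[:,:2]
    f=ctr(ok&(V>150)&(S<50)); r=cv2.fitEllipse(cv2.convexHull((f*1000).astype(np.float32))); cen=np.array(r[0])/1000
    g=ctr(ok&(H>40)&(H<85)&(S>100)); n=ctr(ok&((H<8)|(H>172))&(S>110))
    m=n.mean(0); d=np.linalg.svd(n-m)[2][0]; d=d*np.sign(d@(m-cen))
    print("dial cen",cen.round(4),"axes",np.round(r[1],1),"green",angle_cw(g.mean(0)-cen).round(3),"needle pca",angle_cw(d).round(3),"needle c",angle_cw(m-cen).round(3),len(n),len(g))
E
python3 - <<'E'
from h import *
c=cams.camera("wrist");red(c);spokes(c);dial(c);go([.4845,-.0148,.081])
save(c,"pics/w4.png")
E
```

```text
red lo [0.487 0.004 0.041] hi [0.488 0.015 0.031]
spoke angle hist/15deg [  0   0  65 314 141   0   0   0   0   0   0   0]
dial cen [ 0.7163 -0.0398] axes [91.8 93.8] green 1.307 needle pca 0.185 needle c -0.096 46 52
t 5.35 pos [ 0.4851 -0.0025  0.0798] yaw 83.8 F [-0.1 -5.6  4.6] w 0.0006 -> d [-0.062  0.004 -0.005] turn 0
```

Call:
send_rows(
  series=[
    [-0.01,0,-0.15,0,-1],
    [-0.01,0,-0.2,0,-1],
    [-0.01,0,-0.2,0,-1],
    [-0.2,0,-0.2,0,-1],
    [-0.34,0,-0.2,0,-1],
    [-0.34,0,-0.2,0,-1],
    [-0.34,0,0,0,-1],
    [-0.34,0,0,0,-1],
  ],
)

```text
time_s: 6.15
eef_pos: [0.4701, -0.0663, 0.0703]
eef_rot: [-2.331, -2.091, 0.009]
contact_force: [-0.4, -0.0, -0.8]
gripper_width: 0.0004
finger_force: 0.0
```

Run:
```python
from h import *
c=cams.camera("wrist");red(c);spokes(c);dial(c);go([.4845,-.0148,.081])
```

```text
no red
spoke angle hist/15deg [  0   0  65 329   0   0   0   3 545 235  48   0]
dial cen [ 0.703  -0.0428] axes [ 84. 102.] green 1.356 needle pca nan needle c nan 0 61
t 6.2 pos [ 0.4715 -0.0665  0.0726] yaw 83.82 F [ 0.5 -0.2  0.6] w 0.0002 -> d [ 0.264  0.036 -0.042] turn 0h.py:53: RuntimeWarning: Mean of empty slice.
  m=n.mean(0); d=np.linalg.svd(n-m)[2][0]; d=d*np.sign(d@(m-cen))
  ret = um.true_divide(
```

Call:
send_rows(
  series=[
    [0,0.05,-0.04,0,-1],
    [0.03,0.06,-0.04,0,-1],
    [0.08,0.06,-0.04,0,-1],
    [0.12,0.06,-0.04,0,-1],
    [0.16,0.06,-0.04,0,-1],
    [0.2,0.06,-0.04,0,-1],
    [0.2,0.06,-0.04,0,-1],
  ],
)

```text
time_s: 6.9
eef_pos: [0.4892, -0.0279, 0.0828]
eef_rot: [-2.335, -2.098, 0.002]
contact_force: [0.2, 0.2, -0.1]
gripper_width: 0.0004
finger_force: 0.1
```

Run:
```python
from h import *
c=cams.camera("wrist");spokes(c);go([.4845,-.0148,.081])
a=cams.camera("scene");x=np.hstack([cv2.resize(c["pixels"][170:290,420:512],None,fx=4,fy=4),cv2.resize(a["pixels"][190:250,270:330],(480,480),interpolation=2)])
cv2.imwrite("pics/w5.png",cv2.resize(x,None,fx=.9,fy=.9)[...,::-1]);print(x.shape)
try: dial(c)
except Exception as e: print(e)
```

```text
spoke angle hist/15deg [  0   0  57 236   0   0 190   0   0   0   0   0]
t 6.95 pos [ 0.4891 -0.0283  0.0826] yaw 83.86 F [ 0.6  0.8 -0.3] w 0.0005 -> d [ 0.065 -0.03   0.008] turn 0
(480, 848, 3)
dial cen [ 0.7076 -0.0369] axes [ 93.7 110.3] green 1.177 needle pca 0.238 needle c -0.376 68 64
```

View pics/w5.png

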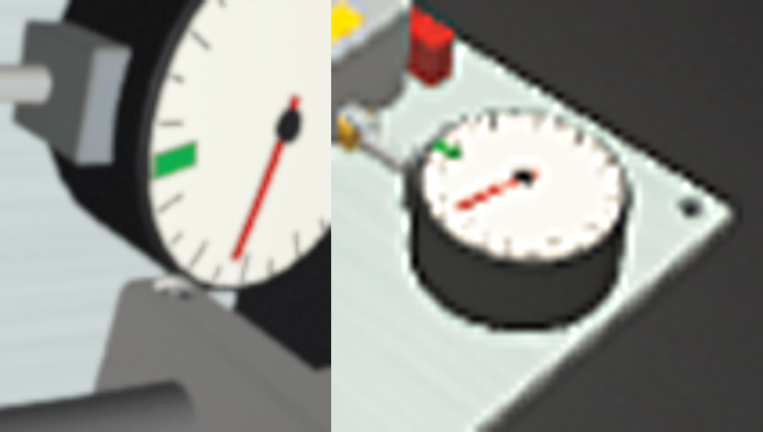

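The left (wrist) panel shows the needle tip at (235,258), still close to gauge -y, and the green mark at (175,160). The right (scene) panel agrees. The slack is nearly taken up. The finger passed beside the spoke because it is about 6 mm off in x, so I'll shift over, go back and push again slightly lower.

Call:
send_rows(
  series=[
    [0,0,-0.15,0,-1],
    [0,0,-0.15,0,-1],
    [-0.2,-0.03,-0.15,0,-1],
    [-0.2,-0.03,-0.15,0,-1],
    [-0.2,-0.03,0.03,0,-1],
    [-0.2,-0.03,0.03,0,-1],
    [-0.12,-0.03,0.03,0,-1],
    [-0.08,-0.03,0.03,0,-1],
  ],
)

```text
time_s: 7.8
eef_pos: [0.4809, -0.0486, 0.0782]
eef_rot: [2.336, 2.095, -0.016]
contact_force: [-7.7, -14.4, 11.3]
gripper_width: 0.0005
finger_force: 8.7
```

Run:
```python
from h import *
c=cams.camera("wrist");spokes(c);go([.4845,-.0148,.081])
```

```text
spoke angle hist/15deg [  0   0 285   0   0   0   0 505 218   1   0   0]
t 7.85 pos [ 0.4811 -0.0476  0.0787] yaw 83.81 F [-5.7 -8.2  4.3] w 0.0008 -> d [ 0.165 -0.001 -0.013] turn 0
```

Call:
send_rows(
  series=[
    [0.03,0,0,0,-1],
    [0.06,0,0,0,-1],
    [0.09,0,0,0,-1],
    [0.11,0,0,0,-1],
    [0.11,0,0,0,-1],
  ],
)

```text
time_s: 8.35
eef_pos: [0.4858, -0.0261, 0.0797]
eef_rot: [2.333, 2.093, -0.006]
contact_force: [-1.9, -7.8, 6.5]
gripper_width: 0.0
finger_force: 4.4
```

Run:
```python
from h import *
c=cams.camera("wrist");spokes(c);dial(c);go([.4845,-.0148,.081])
```

```text
spoke angle hist/15deg [  0   0   0   0   8 238 245   0   0   0   0   0]
dial cen [ 0.7133 -0.0388] axes [ 95.5 114.9] green 1.274 needle pca 1.05 needle c 0.694 81 55
t 8.4 pos [ 0.4858 -0.0262  0.0797] yaw 83.77 F [-1.4 -8.5  6. ] w 0.0004 -> d [ 0.056 -0.013 -0.007] turn 0
```

Call:
send_rows(
  series=[
    [0.02,0,0,0,-1],
    [0.02,0,0,0,-1],
    [0.01,0,-0.15,0,-1],
    [0.01,0,-0.2,0,-1],
    [-0.2,0.25,-0.4,0,-1],
    [-0.4,0.45,-0.6,0,-1],
    [-0.43,0.62,-0.8,0,-1],
    [-0.43,0.62,-0.85,0,-1],
  ],
)

```text
time_s: 9.2
eef_pos: [0.598, -0.1216, 0.2452]
eef_rot: [-2.337, -2.096, 0.002]
contact_force: [1.1, -0.7, 0.1]
gripper_width: 0.0004
finger_force: 0.0
```

Run:
```python
from h import *
cams.camera("scene");c=cams.camera("wrist");spokes(c);dial(c);go([.4845,-.0148,.081])
x=c["pixels"][60:260,200:500];cv2.imwrite("pics/w6.png",cv2.resize(x,None,fx=2.5,fy=2.5)[...,::-1])
```

```text
spoke angle hist/15deg [ 0  0  0  0 12 74  1  0  0  0  0  0]
dial cen [ 0.7134 -0.0404] axes [98.3 99.6] green 1.325 needle pca 1.183 needle c 1.127 45 38
t 9.3 pos [ 0.6022 -0.1235  0.2511] yaw 83.68 F [ 0.1  0.7 -0.2] w 0.0007 -> d [ 0.477 -0.654  0.842] turn 0
```

View pics/w6.png

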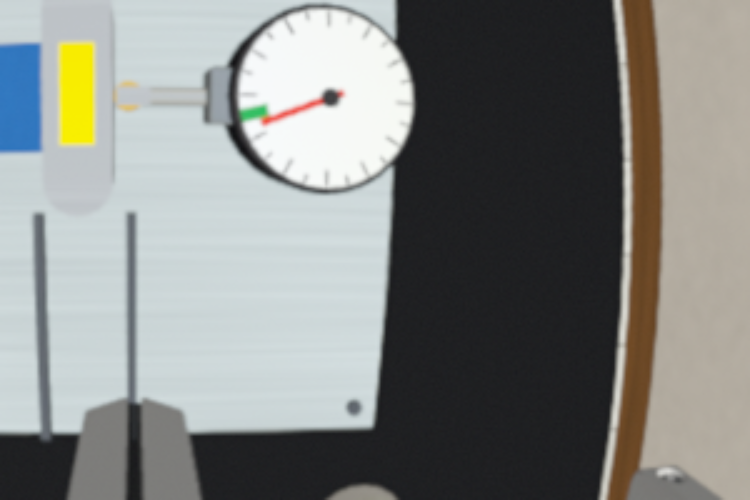

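The view shows the dial clearly: centre (331,97), needle tip (265,122) and green mark (254,112). The needle is about 0.16 rad short, so I'll go back to the same spoke and push about 3.5 mm further.

Call:
send_rows(
  series=[
    [0.15,-0.2,0.2,0,-1],
    [0.32,-0.4,0.4,0,-1],
    [0.33,-0.62,0.55,0,-1],
    [0.33,-0.62,0.7,0,-1],
    [0.33,-0.62,0.85,0,-1],
    [0.38,-0.62,0.85,0,-1],
    [0.43,-0.62,0.85,0,-1],
    [0.45,-0.62,0.85,0,-1],
  ],
)

```text
time_s: 10.1
eef_pos: [0.4818, -0.0214, 0.0743]
eef_rot: [2.335, 2.096, -0.017]
contact_force: [-3.7, -13.9, -4.3]
gripper_width: 0.0004
finger_force: 5.9
```

Run:
```python
from h import *
c=cams.camera("wrist");spokes(c);dial(c);go([.4845,-.0148,.081])
```

```text
spoke angle hist/15deg [  0   0   0   0 149 429   0   0   0   0   0   0]
dial cen [ 0.7076 -0.0394] axes [ 83.4 111.4] green 1.26 needle pca 1.268 needle c 0.793 76 52
t 10.15 pos [ 0.4822 -0.0211  0.0745] yaw 83.81 F [ -2.  -10.5  -3.1] w 0.0004 -> d [ 0.032  0.008 -0.033] turn 0
```

Call:
send_rows(
  series=[
    [0.01,0,0,0,-1],
    [0.01,0,0,0,-1],
    [0,0,-0.15,0,-1],
    [0,0,-0.25,0,-1],
    [-0.2,0.25,-0.45,0,-1],
    [-0.4,0.45,-0.65,0,-1],
    [-0.43,0.62,-0.85,0,-1],
    [-0.43,0.62,-0.88,0,-1],
  ],
)

```text
time_s: 10.95
eef_pos: [0.5989, -0.117, 0.2527]
eef_rot: [-2.338, -2.097, -0.001]
contact_force: [0.8, 0.3, 0.4]
gripper_width: 0.0005
finger_force: 0.0
```

```bash
cat >> h.py <<'E'
def diff(c):
    """needle minus green, cw rad, using black hub pixels as centre"""
    im=c["pixels"];H,S,V=cv2.split(cv2.cvtColor(im,cv2.COLOR_RGB2HSV));P=wcloud(c)
    ok=(abs(P[...,2]-.062)<.015)&(abs(P[...,0]-.7135)<.06)&(abs(P[...,1]+.04)<.06)
    def ctr(m): v,u=np.nonzero(m); return wpt(c,u.astype(float),v.astype(float),.062)[:,:2]
    k=ctr(ok&(V<90)&(S<90)); k=k[np.hypot(*(k-[.7135,-.0404]).T)<.012].mean(0)
    g=ctr(ok&(H>40)&(H<85)&(S>100)).mean(0);n=ctr(ok&((H<8)|(H>172))&(S>110));n=n[np.hypot(*(n-k).T)>.012].mean(0)
    print("hub",k.round(4),"green",angle_cw(g-k).round(3),"needle",angle_cw(n-k).round(3))
E
python3 - <<'E'
from h import *
cams.camera("scene");c=cams.camera("wrist");dial(c);diff(c);spokes(c);go([.588,-.027,.12],83.9)
E
```

```text
dial cen [ 0.7146 -0.0397] axes [ 95.  100.7] green 1.317 needle pca 1.311 needle c 1.246 42 23
hub [ 0.7175 -0.0403] green 1.339 needle 1.306
spoke angle hist/15deg [ 0  0  0  0 58 25  0  0  0  3  7  0]
t 11.05 pos [ 0.6027 -0.1189  0.2576] yaw 83.69 F [-0.2 -0.1  1. ] w 0.0006 -> d [ 0.45  -0.132  0.685] turn -0.002
```

```bash
cat >> h.py <<'E'
def finger(c):
    P=wcloud(c);s=sensors.get_state();p=s["eef_pos"]
    q=(P-p)@Ro.from_rotvec(s["eef_rot"]).as_matrix()
    m=(q[...,2]<-.015)&(q[...,2]>-.045)&(abs(q[...,1])<.03)&(abs(q[...,0])<.02)
    m&=P[...,2]>.05
    r=q[m];print("finger in tool frame: x front",np.percentile(r[:,0],50).round(4),"y",(r[:,1].min()+r[:,1].max()).round(4)/2,"n",m.sum(),p.round(4))
def bar(c,h,sel):
    P=wcloud(c);m=(abs(P[...,2]-h)<.006)&sel(P)
    v,u=np.nonzero(m);q=wpt(c,u.astype(float),v.astype(float),h)[:,:2]
    r=cv2.minAreaRect((q*1000).astype(np.float32));print("bar",np.round(r[0],1),np.round(r[1],1),round(r[2],1))
E
python3 - <<'E'
from h import *
for i in range(3):
    c=cams.camera("wrist");finger(c)
bar(c,.072,lambda P:(abs(P[...,0]-.588)<.05)&(abs(P[...,1]+.027)<.08)&(c["pixels"].max(-1)>100)&(np.indices(P.shape[:2])[0]<215))
E
```

```text
finger in tool frame: x front 0.0092 y 0.00395 n 934 [ 0.6005 -0.1175  0.2546]
finger in tool frame: x front 0.0097 y 0.0034 n 951 [ 0.5988 -0.1165  0.2522]
finger in tool frame: x front 0.01 y 0.0028 n 957 [ 0.5976 -0.116   0.2507]
bar [591.9 -27.2] [117.6  34. ] 83.6
```

Zero is set: the needle reads about 1.31 rad against about 1.325 for the mark. Next I'll pick up the master bar.

Call:
send_rows(
  series=[
    [0.15,-0.03,0.1,0,0.3],
    [0.3,-0.06,0.2,0,0.3],
    [0.43,-0.085,0.4,0,0.3],
    [0.43,-0.085,0.6,0,0.3],
    [0.43,-0.085,0.68,0,0.3],
    [0.43,-0.085,0.68,0,0.3],
  ],
)

```text
time_s: 11.8
eef_pos: [0.5856, -0.0277, 0.1096]
eef_rot: [-2.33, -2.094, 0.011]
contact_force: [-0.3, 0.1, 1.2]
gripper_width: 0.0451
finger_force: 0.0
```

Run:
```python
from h import *
cams.camera("scene")
cams.camera("scene");c=cams.camera("wrist");finger(c);go([.590,-.0285,.038],83.7)
bar(c,.072,lambda P:(abs(P[...,0]-.588)<.05)&(abs(P[...,1]+.027)<.08)&(c["pixels"].max(-1)>100))
P=wcloud(c);y=((c["pixels"][...,0]>180)&(c["pixels"][...,2]<80)&(c["pixels"][...,1]>150));print(P[y].mean(0), y.sum())
```

```text
finger in tool frame: x front 0.0069 y -0.0 n 801 [ 0.5902 -0.0293  0.1162]
t 11.95 pos [ 0.5902 -0.0293  0.1162] yaw 83.81 F [ 1.   0.3 -0.6] w 0.0567 -> d [ 0.004 -0.002  0.391] turn 0.001
bar [592.  -27.3] [120.1  34.3] 83.7
[ 0.56082236 -0.02295813  0.07357807] 1777
```

Call:
send_rows(
  series=[
    [0,0.005,0.1,0,0.3],
    [0,0.005,0.25,0,0.3],
    [0,0.005,0.38,0,0.3],
    [0,0.005,0.38,0,0.3],
    [0,0.005,0.38,0,-0.5],
    [0,0.005,0.38,0,-1],
    [0,0.005,0.38,0,-1],
    [0,0.005,0.38,0,-1],
  ],
)

```text
time_s: 12.75
eef_pos: [0.5903, -0.0298, 0.0411]
eef_rot: [-2.338, -2.097, 0.003]
contact_force: [-3.4, -0.4, 1.7]
gripper_width: 0.0339
finger_force: 30.0
```

Run:
```python
from h import *
go([.590,-.0285,.15]);print(sensors.get_state()["finger_force"])
```

```text
t 12.75 pos [ 0.5903 -0.0298  0.0411] yaw 83.78 F [-3.4 -0.4  1.7] w 0.0339 -> d [ 0.006 -0.004 -0.545] turn 0
30.00105321407318
```

Call:
send_rows(
  series=[
    [0,0,-0.06,0,-1],
    [0,0,-0.14,0,-1],
    [0,0,-0.25,0,-1],
    [0,0,-0.4,0,-1],
    [0,0,-0.55,0,-1],
    [0.2,-0.1,-0.6,0,-1],
    [0.45,-0.25,-0.6,0,-1],
    [0.6,-0.35,-0.6,-0.05,-1],
  ],
)

```text
time_s: 13.55
eef_pos: [0.5342, 0.0987, 0.16]
eef_rot: [-2.257, -2.185, -0.002]
contact_force: [1.4, 0.6, -5.2]
gripper_width: 0.0341
finger_force: 30.0
```

Run:
```python
from h import *
go([.450,.356,.12],95)
```

```text
t 13.55 pos [0.5342 0.0987 0.16  ] yaw 88.14 F [ 1.4  0.6 -5.2] w 0.0341 -> d [ 1.272 -0.463  0.201] turn -0.08
```

Call:
send_rows(
  series=[
    [0.25,-0.1,0,-0.02,-1],
    [0.5,-0.2,0,-0.04,-1],
    [0.75,-0.3,0,-0.06,-1],
    [1,-0.4,0,-0.08,-1],
    [1,-0.46,0,-0.08,-1],
    [1,-0.46,0,-0.08,-1],
  ],
)

```text
time_s: 14.15
eef_pos: [0.4468, 0.3027, 0.1591]
eef_rot: [-2.116, -2.32, 0.001]
contact_force: [0.5, -0.3, -5.1]
gripper_width: 0.0335
finger_force: 30.0
```

Run:
```python
from h import *
cams.camera("side");cams.camera("side");c=cams.camera("wrist")
P=wcloud(c);m=(P[...,2]<.03)&(P[...,2]>-.01)&(abs(P[...,0]-.45)<.12)&(abs(P[...,1]-.36)<.12)&(c["pixels"].max(-1)>75)&(c["pixels"].max(-1)-c["pixels"].min(-1)<40)
v,u=np.nonzero(m);q=wpt(c,u.astype(float),v.astype(float),.012)[:,:2];print(cv2.minAreaRect((q*1000).astype(np.float32)),m.sum())
go([.450,.357,.037],95)
```

```text
((453.0053405761719, 340.07354736328125), (151.82054138183594, 196.00135803222656), 4.894168853759766) 15478
t 14.3 pos [0.4497 0.2996 0.1592] yaw 94.95 F [ 0.7  0.3 -4.2] w 0.0335 -> d [0.286 0.026 0.611] turn -0.001
```

Call:
send_rows(
  series=[
    [0.15,0.01,0.1,0,-1],
    [0.28,0.02,0.25,0,-1],
    [0.28,0.02,0.45,0,-1],
    [0.28,0.02,0.55,0,-1],
    [0.28,0.02,0.59,0,-1],
    [0.28,0.02,0.61,0,-1],
    [0.28,0.02,0.615,0,-1],
  ],
)

```text
time_s: 15.0
eef_pos: [0.45, 0.356, 0.0372]
eef_rot: [2.124, 2.313, 0.003]
contact_force: [-0.1, -0.8, -4.5]
gripper_width: 0.0337
finger_force: 30.0
```

Run:
```python
from h import *
go([.450,.357,.036],95);cams.camera("side");go([.450,.357,.036],95)
```

```text
t 15.0 pos [0.45   0.356  0.0372] yaw 94.88 F [-0.1 -0.8 -4.5] w 0.0337 -> d [0.005 0.001 0.006] turn -0.001
t 15.05 pos [0.4501 0.3562 0.0377] yaw 94.89 F [ 0.3  0.2 -5.2] w 0.034 -> d [ 0.004 -0.     0.008] turn -0.001
```

Not yet touching the floor (-5 N is the bar's weight), so I'll lower it a little at a time.

Call:
send_rows(
  series=[
    [0,0,0.01,0,-1],
    [0,0,0.02,0,-1],
    [0,0,0.02,0,-1],
  ],
)

```text
time_s: 15.35
eef_pos: [0.4493, 0.3565, 0.0331]
eef_rot: [2.123, 2.315, 0.003]
contact_force: [1.0, -0.5, -3.3]
gripper_width: 0.0339
finger_force: 30.0
```

Call:
send_rows(
  series=[
    [0,0,0.01,0,-1],
    [0,0,0.01,0,-1],
  ],
)

```text
time_s: 15.55
eef_pos: [0.4493, 0.3566, 0.033]
eef_rot: [2.122, 2.315, 0.003]
contact_force: [-2.1, -2.1, 4.8]
gripper_width: 0.034
finger_force: 30.0
```

Call:
send_rows(
  series=[
    [0,0,0,0,0.2],
    [0,0,0,0,0.3],
    [0,0,0,0,0.3],
    [0,0,-0.1,0,0.3],
    [0,0,-0.3,0,0.3],
    [-0.2,0,-0.5,0,0.3],
    [-0.45,0,-0.65,0,0.3],
    [-0.7,0,-0.65,0,0.3],
  ],
)

```text
time_s: 16.35
eef_pos: [0.4617, 0.2298, 0.1631]
eef_rot: [2.118, 2.315, 0.012]
contact_force: [1.0, 0.5, 0.3]
gripper_width: 0.061
finger_force: 0.0
```

Run:
```python
from h import *
c=cams.camera("side");P=cloud(c);m=(P[...,2]>.056)&(P[...,2]<.075)&(abs(P[...,0]-.45)<.1)&(abs(P[...,1]-.357)<.1)
q=P[m];print(len(q),cv2.minAreaRect((q[:,:2]*1000).astype(np.float32)),np.median(q[:,2]))
go([.497,-.411,.2],129.7)
```

```text
495 ((452.06475830078125, 359.2630615234375), (37.70278549194336, 120.34038543701172), 4.786758899688721) 0.06496851315831914
t 16.4 pos [0.4624 0.222  0.1627] yaw 94.68 F [ 0.2 -3.5  0.4] w 0.0609 -> d [-3.17  -0.085 -0.17 ] turn -0.407
```

Master is upright in the tray. Now to the sample bar.

Call:
send_rows(
  series=[
    [-0.25,0,-0.08,0,0.3],
    [-0.5,0,-0.16,0,0.3],
    [-0.75,0,-0.16,0,0.3],
    [-1,-0.03,-0.16,0,0.3],
  ],
)

```text
time_s: 16.8
eef_pos: [0.4717, 0.0332, 0.1913]
eef_rot: [2.121, 2.315, 0.002]
contact_force: [0.5, -0.7, -0.3]
gripper_width: 0.0613
finger_force: 0.0
```

Call:
send_rows(
  series=[
    [-0.25,0,0,0,0.3],
    [-0.5,0,0,0,0.3],
    [-0.75,0,0,0,0.3],
    [-1,-0.03,0,0,0.3],
  ],
)

```text
time_s: 17.2
eef_pos: [0.4826, -0.1665, 0.1903]
eef_rot: [2.123, 2.315, 0.001]
contact_force: [0.1, 0.2, 0.0]
gripper_width: 0.0608
finger_force: 0.0
```

Call:
send_rows(
  series=[
    [-0.25,0,0,-0.1,0.3],
    [-0.5,0,0,-0.2,0.3],
    [-0.75,0,0,-0.3,0.3],
    [-0.85,-0.03,0,-0.4,0.3],
    [-0.85,-0.03,0,-0.407,0.3],
    [-0.85,-0.03,0,-0.407,0.3],
  ],
)

```text
time_s: 17.8
eef_pos: [0.491, -0.3343, 0.1899]
eef_rot: [-1.332, -2.844, -0.002]
contact_force: [0.3, 0.7, -0.4]
gripper_width: 0.0611
finger_force: 0.0
```

Run:
```python
from h import *
cams.camera("scene");c=cams.camera("wrist");go([.498,-.4105,.12],129.7)
H,S,V=cv2.split(cv2.cvtColor(c["pixels"],cv2.COLOR_RGB2HSV));P=wcloud(c)
m=(abs(P[...,2]-.060)<.006)&(abs(P[...,0]-.5)<.1)&(abs(P[...,1]+.41)<.1)&((H>100)&(H<130)&(S>100)|(V>180))
v,u=np.nonzero(m);q=wpt(c,u.astype(float),v.astype(float),.06)[:,:2];print(cv2.minAreaRect((q*1000).astype(np.float32)),m.sum())
dial_c=cams.camera("scene")
```

```text
t 17.9 pos [ 0.4914 -0.3332  0.1906] yaw 129.92 F [ 1.2 -0.5  1. ] w 0.061 -> d [-0.318 -0.223  0.353] turn 0.003
((463.3027038574219, -439.0766296386719), (128.04156494140625, 120.48503112792969), 39.17007064819336) 2572
```

Call:
send_rows(
  series=[
    [-0.16,-0.1,0.1,0,0.3],
    [-0.318,-0.225,0.3,0,0.3],
    [-0.318,-0.225,0.45,0,0.3],
    [-0.318,-0.225,0.45,0,0.3],
  ],
)

```text
time_s: 18.35
eef_pos: [0.4949, -0.4091, 0.094]
eef_rot: [-1.325, -2.836, -0.007]
contact_force: [-0.2, 0.7, -0.6]
gripper_width: 0.061
finger_force: 0.0
```

Run:
```python
from h import *
cams.camera("scene");c=cams.camera("wrist");go([.4975,-.411,.030],129.7)
H,S,V=cv2.split(cv2.cvtColor(c["pixels"],cv2.COLOR_RGB2HSV));P=wcloud(c)
m=(abs(P[...,2]-.060)<.008)&(abs(P[...,0]-.5)<.08)&(abs(P[...,1]+.41)<.08)&((H>100)&(H<130)&(S>100))
v,u=np.nonzero(m);q=wpt(c,u.astype(float),v.astype(float),.06)[:,:2];print(cv2.minAreaRect((q*1000).astype(np.float32)),m.sum())
# sides relative to tool frame
s=sensors.get_state();t=(np.c_[q,np.full(len(q),.06)]-s["eef_pos"])@Ro.from_rotvec(s["eef_rot"]).as_matrix()
for a in (.01,.02,.03,.04): 
  k=abs(t[:,0]-a)<.003; print(a,(t[k,1].min()*1000).round(1),(t[k,1].max()*1000).round(1)) if k.any() else None
print(t[:,0].max())
```

```text
t 18.45 pos [ 0.4977 -0.4106  0.1007] yaw 129.99 F [-0.2  0.6  1.1] w 0.0609 -> d [-0.002 -0.002  0.353] turn 0.003
((498.919921875, -410.4989929199219), (36.44107437133789, 119.55406188964844), 39.21774673461914) 4718
0.01 -16.5 19.0
0.02 -16.3 18.8
0.03 -16.8 19.3
0.04 -16.7 19.1
0.05891708261884272
```

Well centred (1 mm off). Descend and grip.

Call:
send_rows(
  series=[
    [0,0.005,0.15,0,0.3],
    [0,0.005,0.3,0,0.3],
    [0,0.005,0.345,0,0.3],
    [0,0.005,0.345,0,0.3],
    [0,0.005,0.345,0,-0.5],
    [0,0.005,0.345,0,-1],
    [0,0.005,0.345,0,-1],
    [0,0.005,0.345,0,-1],
  ],
)

```text
time_s: 19.25
eef_pos: [0.4987, -0.4124, 0.0333]
eef_rot: [1.329, 2.844, -0.002]
contact_force: [-1.0, -0.4, 4.2]
gripper_width: 0.0355
finger_force: 30.0
```

Call:
send_rows(
  series=[
    [0,0,-0.15,0,-1],
    [0,0,-0.35,0,-1],
    [0,0,-0.55,0.1,-1],
    [0,0,-0.6,0.2,-1],
    [0,0,-0.6,0.3,-1],
    [0,0,-0.6,0.4,-1],
    [0,0,-0.6,0.53,-1],
    [0,0,-0.6,0.535,-1],
  ],
)

```text
time_s: 20.05
eef_pos: [0.4977, -0.4111, 0.1505]
eef_rot: [-2.338, -2.095, 0.0]
contact_force: [0.1, -0.7, -2.3]
gripper_width: 0.0357
finger_force: 30.0
```

Run:
```python
from h import *
A=np.array([.5915,-.0273]); ey=np.array([.108,.994])
b=A-.125*ey; print(b); go([*b,.15],83.7)
```

```text
[ 0.578   -0.15155]
t 20.05 pos [ 0.4977 -0.4111  0.1505] yaw 83.73 F [ 0.1 -0.7 -2.3] w 0.0357 -> d [1.334 0.257 0.004] turn 0.0
```

Call:
send_rows(
  series=[
    [0.2,0.05,0,0,-1],
    [0.45,0.1,0,0,-1],
    [0.7,0.17,0,0,-1],
    [0.95,0.25,0,0,-1],
    [1,0.26,0,0,-1],
    [1,0.26,0,0,-1],
  ],
)

```text
time_s: 20.65
eef_pos: [0.5713, -0.2154, 0.1509]
eef_rot: [-2.33, -2.105, 0.0]
contact_force: [-1.0, -0.4, -3.7]
gripper_width: 0.0357
finger_force: 30.0
```

Call:
send_rows(
  series=[
    [0.2,0,0,0,-1],
    [0.335,0,0.1,0,-1],
    [0.335,0,0.3,0,-1],
    [0.335,0,0.4,0,-1],
    [0.335,0,0.4,0,-1],
  ],
)

```text
time_s: 21.15
eef_pos: [0.5743, -0.152, 0.0665]
eef_rot: [-2.331, -2.094, 0.009]
contact_force: [0.3, 0.1, -3.7]
gripper_width: 0.0358
finger_force: 30.0
```

Run:
```python
from h import *
cams.camera("scene");c=cams.camera("wrist");go([.5785,-.1515,.044],83.7);diff(c)
P=wcloud(c)
v=np.indices(P.shape[:2])[0]
H,S,V=cv2.split(cv2.cvtColor(c["pixels"],cv2.COLOR_RGB2HSV))
g=(P[...,:2]-[.5915,-.0273])@G.T
m=(abs(P[...,2]-.022)<.006)&(V<130)&(g[...,1]<-.064)&(g[...,1]>-.11)&(abs(g[...,0])<.06);print("rails gx",np.histogram(g[m][:,0]*1000,bins=range(-40,41,4)))
m=(abs(P[...,2]-.062)<.012)&(P[...,2]>.05)
mm=((H>100)&(H<130)&(S>100))&(P[...,2]>.07)&(P[...,2]<.11)&(abs(g[...,0])<.06)&(g[...,1]>-.125)
print("blue bar gx range",np.percentile(g[mm][:,0],[1,99]),"front gy",g[mm][:,1].max(), "z",np.median(P[mm][:,2]))
```

```text
t 21.25 pos [ 0.5776 -0.153   0.0715] yaw 83.85 F [ 0.8  0.4 -2.3] w 0.0359 -> d [0.008 0.004 0.138] turn 0.002
hub [ 0.7195 -0.0393] green 1.325 needle 0.02
rails gx (array([  0,   0,  54, 193,  64,   0,   0,   0,   0,   0,   0,   0,   0,
         0,   0,  52, 203,  88,   0,   0]), array([-40, -36, -32, -28, -24, -20, -16, -12,  -8,  -4,   0,   4,   8,
        12,  16,  20,  24,  28,  32,  36,  40]))
blue bar gx range [-0.01780235  0.01781561] front gy -0.06372334794285632 z 0.09672254801761349
```

The bar is centred between the rails. Lower it to the plate.

Call:
send_rows(
  series=[
    [0,0,0.05,0,-1],
    [0,0,0.1,0,-1],
    [0,0,0.115,0,-1],
    [0,0,0.125,0,-1],
    [0,0,0.13,0,-1],
    [0,0,0.13,0,-1],
  ],
)

```text
time_s: 21.85
eef_pos: [0.5781, -0.1514, 0.0457]
eef_rot: [2.335, 2.101, 0.0]
contact_force: [-0.5, -0.0, -2.1]
gripper_width: 0.0359
finger_force: 30.0
```

Call:
send_rows(
  series=[
    [0,0,0.008,0,-1],
    [0,0,0.015,0,-1],
    [0,0,0.015,0,-1],
  ],
)

```text
time_s: 22.15
eef_pos: [0.5785, -0.1515, 0.0452]
eef_rot: [2.334, 2.1, 0.001]
contact_force: [-1.6, 0.7, 6.1]
gripper_width: 0.0361
finger_force: 30.0
```

Call:
send_rows(
  series=[
    [0,0,0,0,0.2],
    [0,0,0,0,0.3],
    [0,0,0,0,0.3],
    [0,0,-0.15,0,0.3],
    [0,0,-0.27,0,0.3],
    [-0.2,0,-0.27,0,-1],
    [-0.4,0,-0.27,0,-1],
    [-0.4,0,-0.27,0,-1],
  ],
)

```text
time_s: 22.95
eef_pos: [0.569, -0.2355, 0.0966]
eef_rot: [2.339, 2.094, -0.002]
contact_force: [-0.8, 0.5, -0.5]
gripper_width: 0.0405
finger_force: 0.0
```

Call:
send_rows(
  series=[
    [0,0,0,0,-1],
    [0,0,0,0,-1],
    [0,0,0.1,0,-1],
    [0,0,0.25,0,-1],
    [0,0,0.31,0,-1],
    [0,0,0.31,0,-1],
  ],
)

```text
time_s: 23.55
eef_pos: [0.568, -0.229, 0.0318]
eef_rot: [-2.33, -2.099, 0.003]
contact_force: [-0.4, -0.9, -0.2]
gripper_width: 0.0003
finger_force: 0.0
```

```bash
cat >> h.py <<'E'
def sample(c):
    P=wcloud(c);H,S,V=cv2.split(cv2.cvtColor(c["pixels"],cv2.COLOR_RGB2HSV));g=(P[...,:2]-[.5915,-.0273])@G.T
    m=(abs(P[...,2]-.072)<.007)&(abs(g[...,0])<.06)&((H>100)&(H<130)&(S>100))&(g[...,0]>-.045)
    v,u=np.nonzero(m);q=(wpt(c,u.astype(float),v.astype(float),.072)[:,:2]-[.5915,-.0273])@G.T
    r=cv2.minAreaRect((q*1000).astype(np.float32));print("sample gauge rect",np.round(r[0],1),np.round(r[1],1),round(r[2],1),"front",(q[:,1].max()*1000).round(1))
E
python3 - <<'E'
from h import *
c=cams.camera("wrist");go([.57,-.21,.035],83.7);sample(c);diff(c)
E
```

```text
t 23.6 pos [ 0.5691 -0.2299  0.0337] yaw 84.02 F [ 0.6  0.5 -0.3] w 0.0002 -> d [ 0.099 -0.006 -0.006] turn 0.004
sample gauge rect [   2.  -125.8] [112.4  36.6] 89.8 front -69.7
hub [nan nan] green nan needle nanh.py:60: RuntimeWarning: Mean of empty slice.
  k=ctr(ok&(V<90)&(S<90)); k=k[np.hypot(*(k-[.7135,-.0404]).T)<.012].mean(0)
  ret = um.true_divide(
h.py:61: RuntimeWarning: Mean of empty slice.
  g=ctr(ok&(H>40)&(H<85)&(S>100)).mean(0);n=ctr(ok&((H<8)|(H>172))&(S>110));n=n[np.hypot(*(n-k).T)>.012].mean(0)
```

Call:
send_rows(
  series=[
    [0.03,0,0,0,-1],
    [0.06,0,0,0,-1],
    [0.09,0,0,0,-1],
    [0.12,0,0,0,-1],
    [0.15,0.002,0,0,-1],
    [0.18,0.003,0,0,-1],
    [0.21,0.004,0,0,-1],
    [0.24,0.005,0,0,-1],
  ],
)

```text
time_s: 24.4
eef_pos: [0.5757, -0.183, 0.0346]
eef_rot: [2.335, 2.101, -0.0]
contact_force: [-0.2, -3.3, 2.5]
gripper_width: 0.0006
finger_force: 1.2
```

Call:
send_rows(
  series=[
    [0.03,0,0,0,-1],
    [0.06,0,0,0,-1],
    [0.09,0,0,0,-1],
    [0.12,0,0,0,-1],
    [0.14,0,0,0,-1],
    [0.16,0,0,0,-1],
    [0.18,0,0,0,-1],
    [0.2,0,0,0,-1],
  ],
)

```text
time_s: 25.2
eef_pos: [0.5803, -0.1475, 0.0354]
eef_rot: [2.331, 2.095, -0.006]
contact_force: [-0.2, -10.6, 1.3]
gripper_width: 0.0006
finger_force: 5.2
```

Run:
```python
from h import *
c=cams.camera("wrist");go([.5845,-.0943,.035],83.7);sample(c)
```

```text
t 25.25 pos [ 0.5803 -0.1466  0.0353] yaw 83.91 F [-1.  -9.4  1.2] w 0.0007 -> d [ 0.262 -0.007 -0.   ] turn 0.002
sample gauge rect [  1.6 -50.8] [ 36.6 120.7] 1.2 front 9.6
```

Call:
send_rows(
  series=[
    [0.025,0,0,0,-1],
    [0.05,0,0,0,-1],
    [0.075,0,0,0,-1],
    [0.1,0,0,0,-1],
    [0.12,0,0,0,-1],
    [0.14,0,0,0,-1],
    [0.16,0,0,0,-1],
    [0.18,0,0,0,-1],
  ],
)

```text
time_s: 26.05
eef_pos: [0.5832, -0.1089, 0.0346]
eef_rot: [2.335, 2.1, -0.004]
contact_force: [-0.7, -4.8, 2.7]
gripper_width: 0.0005
finger_force: 2.7
```

Run:
```python
from h import *
c=cams.camera("wrist");go([.5845,-.0943,.035],83.7);sample(c)
```

```text
t 26.1 pos [ 0.5833 -0.1081  0.0346] yaw 83.95 F [-0.7 -4.2  3. ] w 0.0004 -> d [ 0.069 -0.001 -0.002] turn 0.003
sample gauge rect [  1.2 -12. ] [ 36.4 120.3] 0.3 front 48.1
```

12 mm remain; force about 5 N.

Call:
send_rows(
  series=[
    [0.015,0,0,0,-1],
    [0.03,0,0,0,-1],
    [0.042,0,0,0,-1],
    [0.052,0,0,0,-1],
    [0.052,0,0,0,-1],
  ],
)

```text
time_s: 26.6
eef_pos: [0.5844, -0.098, 0.0346]
eef_rot: [2.335, 2.101, -0.002]
contact_force: [-0.9, -4.8, 2.6]
gripper_width: 0.0002
finger_force: 2.4
```

Call:
send_rows(
  series=[
    [0.005,0,0,0,-1],
    [0.01,0,0,0,-1],
    [0.01,0,0,0,-1],
  ],
)

```text
time_s: 26.9
eef_pos: [0.5846, -0.0968, 0.0346]
eef_rot: [2.335, 2.1, -0.003]
contact_force: [-2.4, -6.2, 2.7]
gripper_width: 0.0004
finger_force: 3.2
```

Call:
send_rows(
  series=[
    [0.005,0,0,0,-1],
    [0.01,0,0,0,-1],
    [0.01,0,0,0,-1],
  ],
)

```text
time_s: 27.2
eef_pos: [0.5846, -0.0967, 0.0347]
eef_rot: [2.334, 2.098, -0.007]
contact_force: [-2.0, -10.8, 1.5]
gripper_width: 0.0004
finger_force: 5.2
```

Run:
```python
from h import *
c=cams.camera("wrist");go([.5845,-.0943,.035],83.7);sample(c)
```

```text
t 27.25 pos [ 0.5846 -0.0967  0.0347] yaw 83.9 F [ -2.1 -10.6   2.5] w 0.0003 -> d [ 0.012 -0.002 -0.002] turn 0.002
sample gauge rect [1.2 0.3] [ 36.3 120.2] 0.1 front 60.4
```

Position has stopped while the force rises, so it is at the stop. One more small press, then back off and check.

Call:
send_rows(
  series=[
    [0.008,0,0,0,-1],
    [0.008,0,0,0,-1],
    [-0.03,0,0,0,-1],
    [-0.1,0,0,0,-1],
    [-0.15,0,-0.2,0,-1],
    [-0.15,0,-0.5,0,-1],
    [-0.15,0,-0.8,0,-1],
    [-0.15,0.05,-1,0,-1],
  ],
)

```text
time_s: 28.05
eef_pos: [0.5894, -0.1235, 0.2255]
eef_rot: [-2.333, -2.1, -0.002]
contact_force: [0.3, -1.6, -0.2]
gripper_width: 0.0007
finger_force: 0.0
```

Run:
```python
from h import *
cams.camera("scene");a=cams.camera("scene");c=cams.camera("wrist");go([.5845,-.0943,.035],83.7);sample(c);dial(c);diff(c);spokes(c)
cv2.imwrite("pics/f.png",np.hstack([cv2.resize(a["pixels"][120:320,90:370],(400,286)),cv2.resize(c["pixels"],(381,286))])[...,::-1])
```

```text
t 28.2 pos [ 0.5925 -0.1243  0.2289] yaw 84.0 F [-0.  -0.6 -0.4] w 0.0005 -> d [ 0.145 -0.064  0.969] turn 0.004
sample gauge rect [0.7 0.7] [ 34.3 117.5] 0.3 front 59.4
dial cen [ 0.7131 -0.0404] axes [98.1 99.2] green 1.328 needle pca 2.168 needle c 2.33 53 42
hub [ 0.717  -0.0401] green 1.336 needle 2.158
spoke angle hist/15deg [ 0  0  0  0 71 29  0  0  0  1 12  0]
```

View pics/f.png

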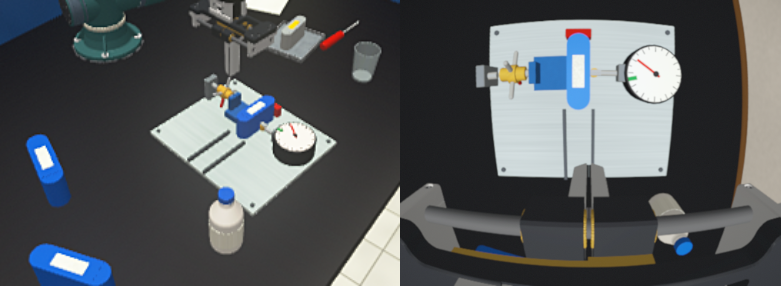

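The final view shows the sample bar home against the red stop and the master upright in the tray. The needle is about 0.82 rad past the mark, as expected for the wider bar. Handing in.

```bash
python3 -c "
from station import workorder
print(workorder.finish_job())"
```

```text
the job is handed in; nothing more can be done
None
```

The job is handed in, at about 28 s of the 72 s limit: the comparator was zeroed on the master to within about 0.03 rad, the master is upright in the tray, and the sample bar is home against the red stop with the needle about 0.82 rad past zero (0.8 expected).

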